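# Lock the travel medicine case with its lock bar

## Task

Shut the blue lid of the medicine case. Then take the brass lock bar out of its grey rest and thread it through all five eyes along the front of the case, entering from the end on the robot's left, until the collar in front of its red grip is up against the first eye. Leave the other things on the table undisturbed.

Things in the scene. Friction and masses are not known exactly. Their poses are not given: they have to be found in the camera images.
- case: Aluminium medicine case fixed to the table, 140 (x, depth) by 190 (y) by 100 mm tall without lid. Origin: centre of its underside; z up, -x its front (robot side). Five yellow eyes stand in a row in front of it: plates 30 by 30 mm, 8 mm thick along y, centred at y = 90, 45, 0, -45, -90 mm; hole axis along y at x = -90, z = 95 mm.
- eye1 (a point): Centre of the mouth of the first eye's hole, on its +y face (the case's left end): the bar enters here and goes along the case's -y. Axes as the case's. Eyes 1, 2, 4, 5 belong to the case (hole 13 mm, 1.5 mm chamfer on the +y side); the middle one, eye 3 (hole 15 mm), hangs on the lid and is in line only when the lid is shut.
- eye5 (a point): Centre of the exit of the last eye's hole, on its -y face, 188 mm from eye1 along the case's -y.
- lid (a joint): Lid angle, rad: 0 shut (hard stop), grows as the front edge rises. The blue lid is a plate 140 by 190 by 6 mm, hinged along the case's far (+x) top edge; its axis runs along the case's y at x = 70, z = 100 mm. Stiff hinge: the lid stays where it is left and closes under 1 to 2 N down at its front edge.
- lid_press (a point): Point on the lid's top face, mid width, 15 mm behind the front edge and 125 mm from the hinge: a good place to press down. It turns with the lid.
- bar: Lock bar: brass rod 10 mm in diameter with a hemispherical nose, 205 mm from collar to nose; then a dark collar, 26 mm across, 4 mm thick; then a red grip 20 by 20 by 56 mm. 0.17 to 0.29 kg; balances about 160 mm behind the nose's tip (tail-heavy). Origin on the axis at the collar's front face; x points to the nose. Starts level, axis 42 mm above the table.
- bar_nose (a point): The nose's tip on the bar's axis, 205 mm along the bar's x.
- bar_grip (a point): Middle of the red grip, on the axis, 35 mm behind the collar's front face.
- rest: Grey rest fixed to the table, carrying the bar; origin under it, x to the nose. Grip, collar and rear 65 mm of rod lie in a slot 29 mm wide, walls 60 mm tall (x = -146 to -5 mm): no room for fingers. The nose end lies in a notch (x = 100 to 115, 46 mm tall). Between, x = -5 to 100 mm, the rod is free to grasp from above; lift it straight up. Collar at x = -70, nose at 135.
- dish: Bystander, leave alone: small steel bowl, 90 mm across, 30 mm tall. Origin at its underside, loose.
- vial: Bystander, leave alone: small amber vial, 28 mm across, 45 mm tall. Origin at its underside, loose.
- iodine: Bystander, leave alone: amber bottle with yellow cap, 60 mm across, 130 mm tall. Origin at its underside, loose.
- spirit: Bystander, leave alone: clear bottle with red cap, 66 mm across, 190 mm tall. Origin at its underside, loose.
- brush: Bystander, leave alone: hand brush 160 mm long, lying flat. Origin at its underside, loose.
- swabs: Bystander, leave alone: white jar, 64 mm across, 75 mm tall. Origin at its underside, loose.
- tape: Bystander, leave alone: white tape spool, 60 mm across, 25 mm tall, lying flat. Origin at its underside, loose.

How it is judged (in metres and radians):
On the way, in this order (a step that is already met when the one before it is completed fails the run):
1. the lid is shut (value of joint lid below 0.03 rad), for 0.2 s.
2. with the lid shut, the bar's nose is through the first two eyes (value of joint lid below 0.05 rad and y of bar_nose in the frame of case below 0.041 m and distance between bar_nose and eye5 below 0.17 m and angle between the x axis of bar and the y axis of case, either way round below 0.15 rad), for 0.1 s.
At the end, for the whole second after the job is handed in: The lid is shut (under 0.03 rad); the bar is through all five eyes, its collar's front face within 7 mm of the mouth of the first eye, its nose out beyond the last one, in line with the eyes within 0.06 rad, and at rest (value of joint lid below 0.03 rad and distance between bar and eye1 below 0.007 m and y of bar_nose in the frame of case below -0.1 m and angle between the x axis of bar and the y axis of case, either way round below 0.06 rad and linear speed of bar below 0.02 m/s); the robot touches nothing.
It fails at once if one of the seven loose bystanders (bowl, vial, bottles, brush, jar, tape spool) is moved more than 40 mm (distance of any of dish, vial, iodine, spirit, brush, swabs, tape from where it was at the start of the episode above 0.04 m).
It also fails if it takes over 72 s, if anything falls off the work surface, if the arm or the gripper's body presses on something with over 40 N, if the wrist force passes 120 N, or if a joint passes its speed limit or range.

## Robot

A 6-joint arm with a two-finger parallel gripper is mounted at the origin on the work surface. World frame = base frame: x ahead of the robot, y to its left, z up, the work surface at z = 0. Lengths are in mm, angles in degrees, forces in N, time in s.
With the tool pointing down it reaches from about 300 to 850 mm from the base axis. Payload 4.2 kg.
Tool frame: the origin (TCP) lies at the very end of the fingers, on their centre line; the grasp point (between the pads) lies 19 mm behind it (env.grasp_offset is the distance from the TCP to the grasp point, in mm); z points along the fingers, y is the line along which they close (so a half turn about z gives the same grasp; the last joint's range is limited). The gripper opens to 91 mm and grips with 3 to 60 N. Pads are 32 mm wide; open, the fingers measure 118 mm over their backs; the gripper's body (76 mm by 178 mm) begins 60 mm behind the grasp point.
Start: joints at [-71.792, 18.312, 89.639, -0, 72.044, -1.146], TCP at [190.566, -542.52, 213.976] pointing down, gripper open.
Joint ranges: [-177.97, 177.97], [-48.28, 115.42], [12.27, 149.76], [-77.06, 257.06], [2.81, 150.46], [-146.56, 146.56]. Speed limits (degrees/s): [147.25, 147.25, 180, 180, 180, 180].

## Interface

Orientations are given as [roll, pitch, yaw] about the fixed x, y, z axes, in that order (R = Rz(yaw) Ry(pitch) Rx(roll)).
In Python, from workcell import env gives the robot as it stands. The module is installed in compiled form; this text tells all that it offers.
- The arm moves only by the tool send_rows, never from a script. Its argument "motion" is a list of rows, each an object of numbers: "tx", "ty", "tz": the shift along the tool's x, y, z in units of 500 mm (1.0 is 500 mm); "rx", "ry", "rz": the turn, a rotation vector about the tool's x, y, z in units of 30 degrees (1.0 is 30 degrees); "gripper": the closure, from -1 (fully open) to 1 (shut). In form: [{"tx": .., "ty": .., "tz": .., "rx": .., "ry": .., "rz": .., "gripper": ..}, ...]. A call has 1 to 12 rows; each row shifts and turns the commanded pose from where the row before left it, along the tool's axes as they then stand; what a row does not reach is not made up. A row lasts 1/8 s, in which the tool goes at most 62.5 mm and 10.7 degrees, less where a joint would pass 70% of its speed; a pose out of reach is approached as far as the arm can. A call with a number of a shift or a turn outside -1 to 1 is refused whole. A call with a gripper value outside its range is refused whole. The fingers move at their own pace and stop on an object; "grip_force" is the grip in N (left out, the last holds). Time passes only in rows, so rows that do not move let the fingers close. It gives the time, the measured TCP pose, the force, the opening and the grip force at its end, in the units of the state.
- env.state(): the state, without advancing time (a new reading comes with each control period).
- env.grab_frame(name): name is "scene" or "top"; returns a dict with "frame" (384x512x3 uint8, red, green, blue), "vertical_fov" (degrees; the focal length in pixels is half the picture's height over the tangent of half this angle, whatever the lens; pixels are square), "cx", "cy" (the principal point, pixels), "rvec" (rotation vector, rad) and "tvec" (3), from world to camera coordinates, as OpenCV has them. Camera axes: x right, y down, z forward; pixel columns grow to the right and rows downward; lengths in mm; the calibration is good to about 2 mm. A picture is of the moment at which its call begins. There is no depth.
- env.job_done(): hands the job in; it is judged then, once.
The state is a dict: "time_s": time; "qpos": joint angles; "qvel": joint speeds; "effort": joint torques, N m; "ee_pos": TCP position; "ee_rot": TCP orientation; "force": force on the tool from outside, world axes, zero at the start; "torque": the same for the moment, N m; "gripper_width": finger opening in mm; "gripper_force": force on a finger pad.
Only numpy, scipy, OpenCV 4.12 (cv2) and the standard library are available. Lean on these libraries where they do the work, as an engineer would, in place of code of your own. Each camera call takes 0.05 s, during which the arm holds its last target. There are 200 camera calls.

## Working session

There is one attempt and no reset: what is moved stays moved. The work goes in short steps, Python scripts to look and compute and a tool call to move; the robot and the scene stay as the last step left them, time stands still between calls to the robot, and variables do not carry over. Pictures are saved under pics/ and viewed, at most 10 in all, crops included, and the job is handed in when it is done.

Besides the shell and the picture viewer there is one more tool, called after "Emit:" by a JSON object that holds its "method" and its "body". send_rows: Moves the arm, as the interface text tells. Shifts and turns lie within -1 to 1; 1 stands for 500 mm of shift or 30 degrees of turn. Its arguments: {"type":"object","properties":{"motion":{"type":"array"},"grip_force":{"type":"number"}},"required":["motion"]}

```bash
mkdir -p pics
cat > h.py <<'E'
import numpy as np, cv2
from workcell import env
from scipy.spatial.transform import Rotation as Rn
class V:
    def __init__(s,name):
        g=env.grab_frame(name); s.im=np.array(g["frame"]); h,w=s.im.shape[:2]
        f=h/2/np.tan(np.radians(g["vertical_fov"])/2)
        s.K=np.array([[f,0,g["cx"]],[0,f,g["cy"]],[0,0,1.]])
        s.R=cv2.Rodrigues(np.array(g["rvec"],float).ravel())[0]; s.t=np.array(g["tvec"],float).ravel(); s.c=-s.R.T@s.t
    def save(s,n,k=1,crop=None):
        im=s.im if crop is None else s.im[crop[1]:crop[3],crop[0]:crop[2]]
        cv2.imwrite("pics/"+n,cv2.resize(im[:,:,::-1],None,fx=k,fy=k,interpolation=cv2.INTER_CUBIC))
    def ray(s,u,v): return s.R.T@np.linalg.inv(s.K)@np.array([u,v,1.])
    def onz(s,u,v,z): d=s.ray(u,v); return s.c+d*(z-s.c[2])/d[2]
    def proj(s,P):
        p=(s.K@(s.R@np.atleast_2d(P).T+s.t[:,None])); return (p[:2]/p[2]).T
def tri(v1,p1,v2,p2):
    A=[];b=[]
    for v,p in((v1,p1),(v2,p2)):
        d=v.ray(*p); d/=np.linalg.norm(d); M=np.eye(3)-np.outer(d,d); A.append(M);b.append(M@v.c)
    return np.linalg.lstsq(np.vstack(A),np.hstack(b),rcond=None)[0]
E
python3 - <<'E'
from h import *
for n in("scene","top"):
    v=V(n); v.save(n+"0.png",1.5); print(n,v.c.round(),v.K[0,0],v.K[:2,2],v.R[2].round(2))
print(env.state(),env.grasp_offset)
E
```

```text
scene [1113.  315.  843.] 363.870751913021 [259.95046777 195.8903302 ] [-0.54 -0.34 -0.77]
top [ 387.  -23. 1016.] 371.6914682137006 [246.16116275 187.70747713] [ 0.2   0.   -0.98]
{'time_s': 0.1, 'qpos': array([-7.17932942e+01,  1.83475909e+01,  8.97002085e+01,  3.39779846e-04,
        7.20426123e+01, -1.14690824e+00]), 'qvel': array([-0.00026982, -0.08775537, -0.11403205,  0.02253642,  0.02551378,
        0.0311136 ]), 'effort': array([ 6.69125857e-04, -4.13331234e+01, -2.32507002e+01,  7.29701528e-02,
        4.22407512e-02, -5.17898309e-05]), 'ee_pos': array([ 190.40553471, -542.08095987,  213.20285612]), 'ee_rot': array([-1.79909613e+02, -2.13267732e-03,  1.93535073e+01]), 'force': array([ 0.44699985,  0.86560387, -0.64735163]), 'torque': array([ 0.01430206,  0.02065768, -0.02069841]), 'gripper_force': 0.0, 'gripper_width': 91.31929774351778} 18.8
```

View pics/scene0.png

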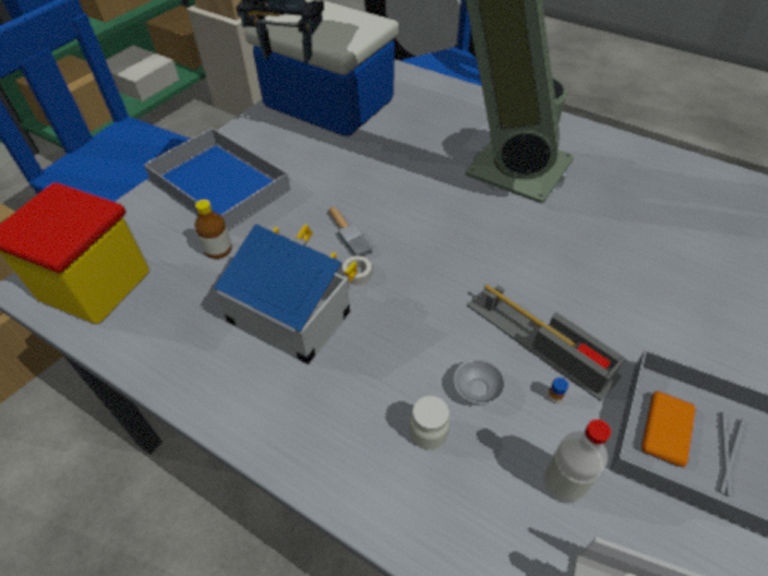

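View pics/top0.png

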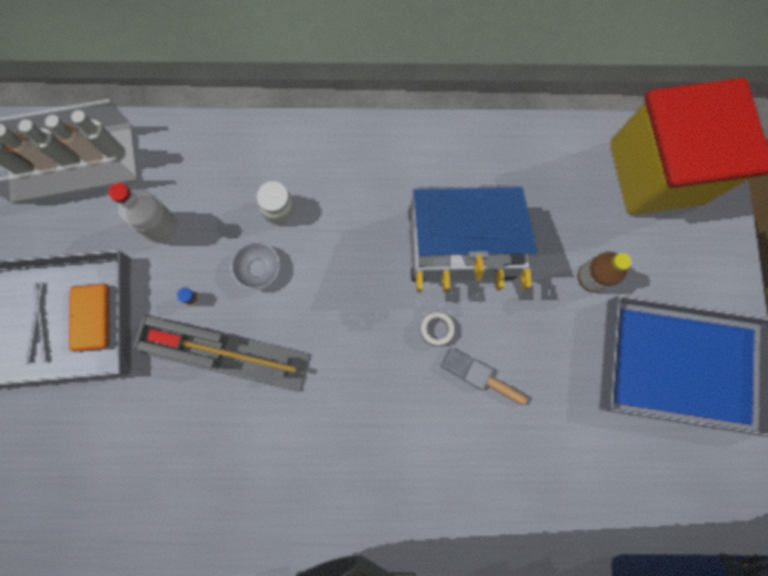

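The scene view shows the case with its half-open blue lid, with the eyes at (275..350, 230..270). In the top view (scaled by 1.5) the eyes are at (420,280) to (527,278), with eye 3 raised at (479,268). The bar runs from its grip at (165,340) to its nose at (296,369), and the tape is at (437,330).

```bash
cat > m.py <<'E'
from h import *
v=V("top"); hsv=cv2.cvtColor(v.im,cv2.COLOR_RGB2HSV)
def blobs(m,a=8,roi=None):
    if roi: z=np.zeros_like(m); x0,y0,x1,y1=roi; z[y0:y1,x0:x1]=m[y0:y1,x0:x1]; m=z
    n,l,s,c=cv2.connectedComponentsWithStats(m); return [(c[i],s[i],l==i) for i in range(1,n) if s[i][4]>=a]
ye=cv2.inRange(hsv,(18,120,90),(35,255,255))
if __name__=="__main__":
    for c,s,_ in blobs(ye,6,(260,150,380,210)): print("eye",c.round(1),s,v.onz(*c,95).round(1), v.onz(s[0]+s[2]/2-.5,s[1]-.5,110).round(1))
    rod=cv2.inRange(hsv,(10,90,60),(30,255,255))
    for c,s,l in blobs(rod,15,(90,200,220,270)):
        ys,xs=np.nonzero(l); P=np.array([v.onz(x,y,43) for x,y in zip(xs,ys)]); m=P.mean(0); d=np.linalg.svd(P-m)[2][0]; d*=np.sign(-d[1]); t=(P-m)@d
        print("rod",m.round(1),d.round(4),"ends",(m+d*t.min()).round(1),(m+d*t.max()).round(1),s)
    red=cv2.inRange(hsv,(0,150,80),(8,255,255))|cv2.inRange(hsv,(172,150,80),(180,255,255))
    for c,s,l in blobs(red,15,(90,200,220,270)): print("grip",v.onz(*c,52).round(1),s)
    bl=cv2.inRange(hsv,(98,140,60),(118,255,255))
    for c,s,l in blobs(bl,200,(260,110,370,180)):
        cn=max(cv2.findContours(l.astype(np.uint8),0,1)[0],key=cv2.contourArea); ap=cv2.approxPolyDP(cn,4,True)[:,0]; print("lid",s,[(tuple(p),v.onz(*p,103).round()) for p in ap])
    w=V("scene"); hs=cv2.cvtColor(w.im,cv2.COLOR_RGB2HSV)
    for c,s,_ in blobs(cv2.inRange(hs,(18,120,90),(35,255,255)),5,(170,140,260,190)): print("sc eye",c.round(1),s)
    v.save("topc.png",5,(260,110,380,240)) 
    w.save("scc.png",6,(140,130,250,230))
E
python3 m.py
```

```text
eye [318.9 178. ] [316 170   6  17  77] [ 605.6 -204.    95. ] [ 623.9 -200.7  110. ]
eye [279.1 186.4] [277 181   5  13  47] [ 582.7 -102.7   95. ] [ 594.7 -101.2  110. ]
eye [297.1 186.4] [295 181   5  13  56] [ 583.3 -148.2   95. ] [ 595.1 -146.1  110. ]
eye [333.  185.8] [331 180   5  13  57] [ 585.6 -239.    95. ] [ 598.4 -236.2  110. ]
eye [350.4 185.9] [347 180   7  13  70] [ 585.7 -283.2   95. ] [ 598.8 -278.7  110. ]
rod [456.5 208.   43. ] [-0.221  -0.9753 -0.    ] ends [478.9 306.9  43. ] [434.1 109.   43. ] [121 227  76  21 284]
grip [486.2 337.9  52. ] [ 98 220  22  11 153]
lid [ 277  126   80   44 3099] [((np.int32(277), np.int32(128)), array([736., -98., 103.])), ((np.int32(281), np.int32(169)), array([ 626., -107.,  103.])), ((np.int32(356), np.int32(167)), array([ 633., -297.,  103.])), ((np.int32(347), np.int32(126)), array([ 743., -280.,  103.]))]
sc eye [202.8 155.1] [198 150  10  11  67]
sc eye [183.7 153.1] [182 152   4   3   9]
sc eye [221.9 169.9] [220 169   4   3   9]
sc eye [234.  180.1] [230 174   8  14  71]
```

View pics/topc.png

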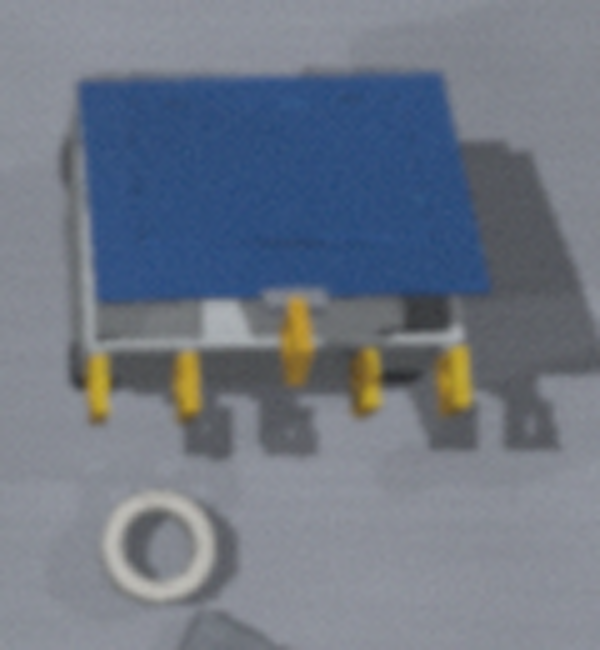

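The top view shows eyes 1 and 5 at about (583,-103) and (586,-283). They are 180 mm apart as expected, which puts the case yaw at about +1°. Grip to nose measures about 237 mm against 240 given. The eyes are upright, and the lid is partly open. I'll shut the lid first with closed fingers at about (640,-193).

Emit:
{"method": "send_rows", "body": {"motion": [{"rz":-0.298,"tz":-0.012,"gripper":1},{"rz":-0.298,"tz":-0.012,"gripper":1},{"rz":-0.298,"tz":-0.012,"gripper":1},{"rz":-0.298,"tz":-0.012,"gripper":1},{"rz":-0.298,"tz":-0.012,"gripper":1},{"rz":-0.298,"tz":-0.012,"gripper":1},{"rz":-0.298,"tz":-0.012,"gripper":1},{"rz":-0.298,"tz":-0.012,"gripper":1}], "grip_force": 30}}

```text
invalid input at $.motion[0]: expected keys tx, ty, tz, rx, ry, rz, gripper
```

Emit:
{"method": "send_rows", "body": {"motion": [{"tx":0.057,"ty":0.076},{"tx":0.057,"ty":0.076},{"tx":0.057,"ty":0.076},{"tx":0.057,"ty":0.076},{"tx":0.057,"ty":0.076},{"tx":0.057,"ty":0.076},{"tx":0.057,"ty":0.076},{"tx":0.057,"ty":0.076},{"tx":0.057,"ty":0.076},{"tx":0.057,"ty":0.076},{"tx":0.057,"ty":0.076},{"tx":0.057,"ty":0.076}]}}

```text
invalid input at $.motion[0]: expected keys tx, ty, tz, rx, ry, rz, gripper
```

All keys are needed in every row.

Emit:
{"method": "send_rows", "body": {"motion": [{"tx":0,"ty":0,"tz":-0.012,"rx":0,"ry":0,"rz":-0.298,"gripper":1},{"tx":0,"ty":0,"tz":-0.012,"rx":0,"ry":0,"rz":-0.298,"gripper":1},{"tx":0,"ty":0,"tz":-0.012,"rx":0,"ry":0,"rz":-0.298,"gripper":1},{"tx":0,"ty":0,"tz":-0.012,"rx":0,"ry":0,"rz":-0.298,"gripper":1},{"tx":0,"ty":0,"tz":-0.012,"rx":0,"ry":0,"rz":-0.298,"gripper":1},{"tx":0,"ty":0,"tz":-0.012,"rx":0,"ry":0,"rz":-0.298,"gripper":1},{"tx":0,"ty":0,"tz":-0.012,"rx":0,"ry":0,"rz":-0.298,"gripper":1},{"tx":0,"ty":0,"tz":-0.012,"rx":0,"ry":0,"rz":-0.298,"gripper":1}], "grip_force": 30}}

```text
time_s: 1.2
ee_pos: [190.5, -542.3, 261.9]
ee_rot: [-180.0, -0.0, 91.2]
force: [0.5, -0.5, -0.0]
gripper_width: 14.1
gripper_force: 0.0
```

Emit:
{"method": "send_rows", "body": {"motion": [{"tx":0.057,"ty":0.076,"tz":0,"rx":0,"ry":0,"rz":0,"gripper":1},{"tx":0.057,"ty":0.076,"tz":0,"rx":0,"ry":0,"rz":0,"gripper":1},{"tx":0.057,"ty":0.076,"tz":0,"rx":0,"ry":0,"rz":0,"gripper":1},{"tx":0.057,"ty":0.076,"tz":0,"rx":0,"ry":0,"rz":0,"gripper":1},{"tx":0.057,"ty":0.076,"tz":0,"rx":0,"ry":0,"rz":0,"gripper":1},{"tx":0.057,"ty":0.076,"tz":0,"rx":0,"ry":0,"rz":0,"gripper":1},{"tx":0.057,"ty":0.076,"tz":0,"rx":0,"ry":0,"rz":0,"gripper":1},{"tx":0.057,"ty":0.076,"tz":0,"rx":0,"ry":0,"rz":0,"gripper":1},{"tx":0.057,"ty":0.076,"tz":0,"rx":0,"ry":0,"rz":0,"gripper":1},{"tx":0.057,"ty":0.076,"tz":0,"rx":0,"ry":0,"rz":0,"gripper":1},{"tx":0.057,"ty":0.076,"tz":0,"rx":0,"ry":0,"rz":0,"gripper":1},{"tx":0.057,"ty":0.076,"tz":0,"rx":0,"ry":0,"rz":0,"gripper":1}]}}

```text
time_s: 2.7
ee_pos: [642.3, -192.5, 261.7]
ee_rot: [-180.0, 0.0, 90.9]
force: [0.4, -0.3, 0.6]
gripper_width: 0.4
gripper_force: 0.0
```

Emit:
{"method": "send_rows", "body": {"motion": [{"tx":0,"ty":0,"tz":0.024,"rx":0,"ry":0,"rz":0,"gripper":1},{"tx":0,"ty":0,"tz":0.024,"rx":0,"ry":0,"rz":0,"gripper":1},{"tx":0,"ty":0,"tz":0.024,"rx":0,"ry":0,"rz":0,"gripper":1},{"tx":0,"ty":0,"tz":0.024,"rx":0,"ry":0,"rz":0,"gripper":1},{"tx":0,"ty":0,"tz":0.024,"rx":0,"ry":0,"rz":0,"gripper":1},{"tx":0,"ty":0,"tz":0.024,"rx":0,"ry":0,"rz":0,"gripper":1},{"tx":0,"ty":0,"tz":0.024,"rx":0,"ry":0,"rz":0,"gripper":1},{"tx":0,"ty":0,"tz":0.024,"rx":0,"ry":0,"rz":0,"gripper":1},{"tx":0,"ty":0,"tz":0.024,"rx":0,"ry":0,"rz":0,"gripper":1},{"tx":0,"ty":0,"tz":0.024,"rx":0,"ry":0,"rz":0,"gripper":1},{"tx":0,"ty":0,"tz":0.024,"rx":0,"ry":0,"rz":0,"gripper":1},{"tx":0,"ty":0,"tz":0.024,"rx":0,"ry":0,"rz":0,"gripper":1}]}}

```text
time_s: 4.2
ee_pos: [641.2, -193.7, 117.4]
ee_rot: [-180.0, 0.0, 90.9]
force: [-0.7, -0.0, 1.5]
gripper_width: 0.4
gripper_force: 1.0
```

Emit:
{"method": "send_rows", "body": {"motion": [{"tx":0,"ty":0,"tz":0.006,"rx":0,"ry":0,"rz":0,"gripper":1},{"tx":0,"ty":0,"tz":0.006,"rx":0,"ry":0,"rz":0,"gripper":1},{"tx":0,"ty":0,"tz":0.006,"rx":0,"ry":0,"rz":0,"gripper":1},{"tx":0,"ty":0,"tz":0.004,"rx":0,"ry":0,"rz":0,"gripper":1},{"tx":0,"ty":0,"tz":0,"rx":0,"ry":0,"rz":0,"gripper":1}]}}

```text
time_s: 4.82
ee_pos: [641.5, -193.7, 107.3]
ee_rot: [180.0, 0.0, 90.9]
force: [-1.9, -0.3, 2.3]
gripper_width: 0.3
gripper_force: 1.3
```

Emit:
{"method": "send_rows", "body": {"motion": [{"tx":0,"ty":0,"tz":0.003,"rx":0,"ry":0,"rz":0,"gripper":1},{"tx":0,"ty":0,"tz":0.003,"rx":0,"ry":0,"rz":0,"gripper":1},{"tx":0,"ty":0,"tz":0,"rx":0,"ry":0,"rz":0,"gripper":1}]}}

```text
time_s: 5.2
ee_pos: [641.5, -193.7, 107.2]
ee_rot: [179.9, 0.0, 90.9]
force: [-4.9, 1.6, 14.9]
gripper_width: 0.6
gripper_force: 7.4
```

Emit:
{"method": "send_rows", "body": {"motion": [{"tx":0,"ty":0,"tz":-0.06,"rx":0,"ry":0,"rz":0,"gripper":1},{"tx":0,"ty":0,"tz":-0.08,"rx":0,"ry":0,"rz":0,"gripper":1},{"tx":0,"ty":0,"tz":-0.08,"rx":0,"ry":0,"rz":0,"gripper":1},{"tx":0.084,"ty":-0.035,"tz":-0.04,"rx":0,"ry":0,"rz":0,"gripper":1},{"tx":0.084,"ty":-0.035,"tz":0,"rx":0,"ry":0,"rz":0,"gripper":0},{"tx":0.084,"ty":-0.035,"tz":0,"rx":0,"ry":0,"rz":0,"gripper":-0.5},{"tx":0.084,"ty":-0.035,"tz":0,"rx":0,"ry":0,"rz":0,"gripper":-0.5},{"tx":0.084,"ty":-0.035,"tz":0,"rx":0,"ry":0,"rz":0,"gripper":-0.5},{"tx":0.084,"ty":-0.035,"tz":0,"rx":0,"ry":0,"rz":0,"gripper":-0.5},{"tx":0.084,"ty":-0.035,"tz":0,"rx":0,"ry":0,"rz":0,"gripper":-0.5},{"tx":0.084,"ty":-0.035,"tz":0,"rx":0,"ry":0,"rz":0,"gripper":-0.5},{"tx":0.084,"ty":-0.035,"tz":0,"rx":0,"ry":0,"rz":0,"gripper":-0.5}]}}

```text
time_s: 6.7
ee_pos: [477.6, 183.4, 233.9]
ee_rot: [179.9, -0.0, 90.9]
force: [0.2, 0.5, -0.5]
gripper_width: 68.4
gripper_force: 0.0
```

Emit:
{"method": "send_rows", "body": {"motion": [{"tx":0,"ty":0,"tz":0,"rx":0,"ry":0,"rz":0.228,"gripper":-0.5},{"tx":0,"ty":0,"tz":0,"rx":0,"ry":0,"rz":0.228,"gripper":-0.5},{"tx":0,"ty":0,"tz":0,"rx":0,"ry":0,"rz":0,"gripper":-0.5}]}}

```text
time_s: 7.08
ee_pos: [478.1, 182.2, 233.8]
ee_rot: [180.0, -0.0, 77.3]
force: [-0.4, -0.2, -0.2]
gripper_width: 68.3
gripper_force: 0.0
```

Run:
```python
from h import *
import m
from m import blobs,ye,v
for c,s,_ in blobs(ye,6,(260,150,380,210)): print("eye",c.round(2),s,v.onz(*c,95).round(1))
bl=cv2.inRange(m.hsv,(98,140,60),(118,255,255))
for c,s,l in blobs(bl,200,(260,110,370,200)):
    for z in(106,): 
        r=cv2.minAreaRect(np.argwhere(l)[:,::-1].astype(np.float32)); print("lid",s,[v.onz(*p,z).round(1) for p in cv2.boxPoints(r)])
st=env.state(); print(st["ee_pos"].round(1),st["ee_rot"].round(2))
# where bar would be vs tool: closest view
rod=cv2.inRange(m.hsv,(10,90,60),(30,255,255))
for c,s,l in blobs(rod,6,(90,200,220,270)): print("rod",v.onz(*c,43).round(1),s)
```

```text
eye [350.47 185.7 ] [347 179   7  14  70] [ 586.2 -283.3   95. ]
eye [279.17 186.33] [277 181   5  13  46] [ 583.  -102.8   95. ]
eye [297.07 186.47] [295 181   5  13  55] [ 583.  -148.1   95. ]
eye [314.77 186.52] [312 181   6  12  61] [ 583.3 -192.9   95. ]
eye [332.65 185.9 ] [330 180   6  13  68] [ 585.3 -238.2   95. ]
lid [ 277  127   75   52 3636] [array([735.7, -95.5, 106. ]), array([ 743. , -285.8,  106. ]), array([ 608., -283.,  106.]), array([601. , -98.1, 106. ])]
[478.1 182.  233.8] [ 1.7999e+02 -1.0000e-02  7.7310e+01]
rod [447.9 169.6  43. ] [150 234  48  14 179]
```

Emit:
{"method": "send_rows", "body": {"motion": [{"tx":0.07,"ty":-0.053,"tz":0,"rx":0,"ry":0,"rz":0,"gripper":-0.5},{"tx":0,"ty":0,"tz":0.07,"rx":0,"ry":0,"rz":0,"gripper":-0.5},{"tx":0,"ty":0,"tz":0.07,"rx":0,"ry":0,"rz":0,"gripper":-0.5},{"tx":0,"ty":0,"tz":0.07,"rx":0,"ry":0,"rz":0,"gripper":-0.5},{"tx":0,"ty":0,"tz":0.06,"rx":0,"ry":0,"rz":0,"gripper":-0.5},{"tx":0,"ty":0,"tz":0,"rx":0,"ry":0,"rz":0,"gripper":-0.5}]}}

```text
time_s: 7.88
ee_pos: [458.5, 221.1, 97.1]
ee_rot: [-179.8, 0.2, 77.2]
force: [-0.5, 0.5, -0.3]
gripper_width: 68.4
gripper_force: 0.0
```

Run:
```python
from h import *
w=V("scene"); w.save("s2.png",4,(290,160,430,280)); v=V("top");v.save("t2.png",4,(80,180,220,280))
print(env.state()["ee_pos"])
```

```text
[460.68706628 222.1229947   99.65039585]
```

View pics/s2.png

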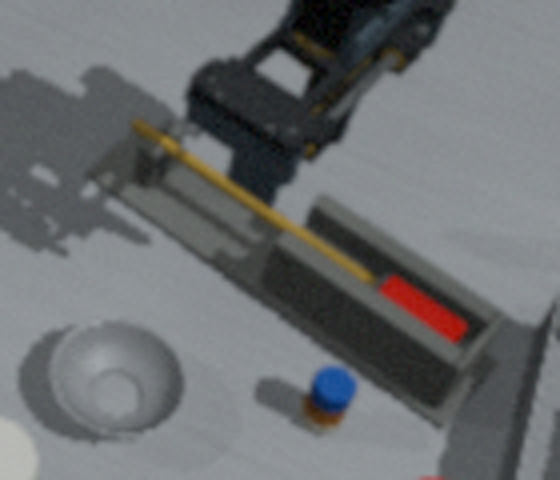

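The crop shows the open fingers (about 265,170) over the free rod, just ahead of the slot wall. The rod is clear, so I'll go down and grip it.

Emit:
{"method": "send_rows", "body": {"motion": [{"tx":0,"ty":0,"tz":0.04,"rx":0,"ry":0,"rz":0,"gripper":-0.5},{"tx":0,"ty":0,"tz":0.04,"rx":0,"ry":0,"rz":0,"gripper":-0.5},{"tx":0,"ty":0,"tz":0.04,"rx":0,"ry":0,"rz":0,"gripper":-0.5},{"tx":0,"ty":0,"tz":0.03,"rx":0,"ry":0,"rz":0,"gripper":-0.5},{"tx":0,"ty":0,"tz":0,"rx":0,"ry":0,"rz":0,"gripper":-0.5}]}}

```text
time_s: 8.6
ee_pos: [460.0, 221.9, 23.9]
ee_rot: [-180.0, 0.0, 77.2]
force: [-0.3, 0.6, 0.4]
gripper_width: 68.3
gripper_force: 0.0
```

Emit:
{"method": "send_rows", "body": {"motion": [{"tx":0,"ty":0,"tz":0,"rx":0,"ry":0,"rz":0,"gripper":1},{"tx":0,"ty":0,"tz":0,"rx":0,"ry":0,"rz":0,"gripper":1},{"tx":0,"ty":0,"tz":0,"rx":0,"ry":0,"rz":0,"gripper":1},{"tx":0,"ty":0,"tz":0,"rx":0,"ry":0,"rz":0,"gripper":1},{"tx":0,"ty":0,"tz":0,"rx":0,"ry":0,"rz":0,"gripper":1},{"tx":0,"ty":0,"tz":0,"rx":0,"ry":0,"rz":0,"gripper":1}], "grip_force": 60}}

```text
time_s: 9.35
ee_pos: [460.0, 221.9, 23.9]
ee_rot: [180.0, 0.0, 77.2]
force: [2.1, -1.5, -0.1]
gripper_width: 11.2
gripper_force: 0.5
```

Emit:
{"method": "send_rows", "body": {"motion": [{"tx":0,"ty":0,"tz":0,"rx":0,"ry":0,"rz":0,"gripper":1},{"tx":0,"ty":0,"tz":0,"rx":0,"ry":0,"rz":0,"gripper":1},{"tx":0,"ty":0,"tz":0,"rx":0,"ry":0,"rz":0,"gripper":1},{"tx":0,"ty":0,"tz":0,"rx":0,"ry":0,"rz":0,"gripper":1}]}}

```text
time_s: 9.85
ee_pos: [460.1, 221.9, 23.9]
ee_rot: [180.0, -0.0, 77.2]
force: [-0.0, -0.3, -0.7]
gripper_width: 8.7
gripper_force: 60.0
```

Emit:
{"method": "send_rows", "body": {"motion": [{"tx":0,"ty":0,"tz":-0.01,"rx":0,"ry":0,"rz":0,"gripper":1},{"tx":0,"ty":0,"tz":-0.02,"rx":0,"ry":0,"rz":0,"gripper":1},{"tx":0,"ty":0,"tz":-0.03,"rx":0,"ry":0,"rz":0,"gripper":1},{"tx":0,"ty":0,"tz":-0.04,"rx":0,"ry":0,"rz":0,"gripper":1},{"tx":0,"ty":0,"tz":-0.04,"rx":0,"ry":0,"rz":0,"gripper":1},{"tx":0,"ty":0,"tz":-0.04,"rx":0,"ry":0,"rz":0,"gripper":1},{"tx":0,"ty":0,"tz":-0.04,"rx":0,"ry":0,"rz":0,"gripper":1},{"tx":0,"ty":0,"tz":-0.02,"rx":0,"ry":0,"rz":0,"gripper":1}]}}

```text
time_s: 10.85
ee_pos: [460.4, 222.2, 145.8]
ee_rot: [179.9, -0.1, 77.2]
force: [0.5, 0.3, -3.1]
gripper_width: 8.8
gripper_force: 60.0
```

Emit:
{"method": "send_rows", "body": {"motion": [{"tx":0,"ty":0,"tz":0,"rx":0,"ry":0,"rz":-0.229,"gripper":1},{"tx":0,"ty":0,"tz":0,"rx":0,"ry":0,"rz":-0.229,"gripper":1},{"tx":-0.054,"ty":0.04,"tz":0,"rx":0,"ry":0,"rz":0,"gripper":1},{"tx":-0.054,"ty":0.04,"tz":0,"rx":0,"ry":0,"rz":0,"gripper":1},{"tx":-0.054,"ty":0.04,"tz":0,"rx":0,"ry":0,"rz":0,"gripper":1},{"tx":-0.054,"ty":0.04,"tz":0,"rx":0,"ry":0,"rz":0,"gripper":1},{"tx":-0.054,"ty":0.04,"tz":0,"rx":0,"ry":0,"rz":0,"gripper":1},{"tx":-0.054,"ty":0.04,"tz":0.022,"rx":0,"ry":0,"rz":0,"gripper":1},{"tx":0,"ty":0,"tz":0.04,"rx":0,"ry":0,"rz":0,"gripper":1},{"tx":0,"ty":0,"tz":0.04,"rx":0,"ry":0,"rz":0,"gripper":1},{"tx":0,"ty":0,"tz":0.036,"rx":0,"ry":0,"rz":0,"gripper":1},{"tx":0,"ty":0,"tz":0,"rx":0,"ry":0,"rz":0,"gripper":1}]}}

```text
time_s: 12.35
ee_pos: [581.2, 61.8, 73.6]
ee_rot: [-179.8, 0.0, 90.9]
force: [0.3, 1.1, -2.0]
gripper_width: 9.0
gripper_force: 60.0
```

```bash
cat > n.py <<'E'
from h import *
from m import blobs
def axis(v,roi,want):
    hs=cv2.cvtColor(v.im,cv2.COLOR_RGB2HSV)
    red=cv2.inRange(hs,(0,150,70),(8,255,255))|cv2.inRange(hs,(172,150,70),(180,255,255))
    rod=cv2.inRange(hs,(10,90,50),(30,255,255))
    return blobs(red,15,roi),blobs(rod,8,roi)
v=V("top");w=V("scene")
if __name__=="__main__":
    st=env.state(); print(st["ee_pos"].round(1),st["ee_rot"].round(2))
    P=np.array(st["ee_pos"])+[0,0,18.8]
    for n,a in(("top",v),("scene",w)):
        g=[P+[0,120,0],P,P-[0,120,0]]; print(n,"expect tail/grip,grasp,nose",[a.proj(x)[0].round() for x in g])
        r,b=axis(a,(100,100,420,300),0)
        for c,s,_ in r: print(" red",c.round(1),s)
        for c,s,_ in b: print(" rod",c.round(1),s)
    v.save("t3.png",4,(170,120,370,220)); w.save("s3.png",4,(180,120,380,270))
E
python3 n.py
```

```text
[583.2  62.   75.8] [179.92  -0.    90.94]
top expect tail/grip,grasp,nose [array([167., 185.]), array([214., 186.]), array([261., 186.])]
 rod [415.4 115.3] [408 100  12  42 289]
 rod [406.5 178.3] [394 169  26  21 423]
 rod [332.8 185.8] [330 179   6  14  68]
 rod [350.2 185.7] [347 179   7  14  84]
 rod [279.2 186.8] [277 181   5  13  55]
 rod [297.1 186.4] [295 180   5  14  58]
 rod [315.1 186.2] [313 180   5  14  59]
 rod [184.7 187. ] [180 186  10   3  27]
 rod [247.  186.5] [235 186  25   2  50]
 rod [338.  260.4] [326 253  24  16 107]
scene expect tail/grip,grasp,nose [array([327., 226.]), array([285., 206.]), array([246., 188.])]
 red [326.5 226. ] [316 218  23  17 195]
 red [398.3 287.4] [391 280  16  16 200]
 rod [138.4 147.1] [130 133  20  26 354]
 rod [224.8 144.7] [220 139  11  13  64]
 rod [182.4 156.8] [178 151   9  11  73]
 rod [194.6 162.3] [190 157   9  11  70]
 rod [207.8 167.1] [203 162   9  11  52]
 rod [146.6 169.3] [139 165  15   7  32]
 rod [220.5 173.6] [216 168   9  11  70]
 rod [233.8 180.3] [229 174   9  14  76]
 rod [283.7 184.3] [280 182   8   5  15]
 rod [273.4 190.2] [271 187   6   7  20]
 rod [252.8 191.5] [247 188  12   7  36]
 rod [298.4 189.6] [295 188   7   5  12]
 rod [292.4 200.4] [289 199   7   5  15]
 rod [301.4 214.2] [290 207  25  14  79]
 rod [369.4 263.5] [366 260   9   7  28]
```

View pics/t3.png

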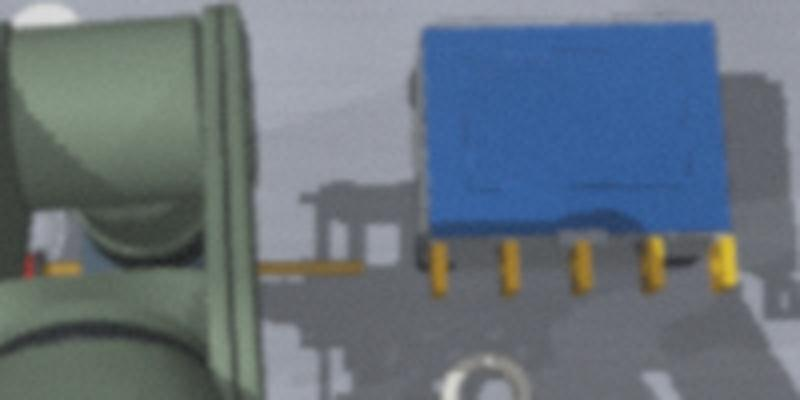

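View pics/s3.png

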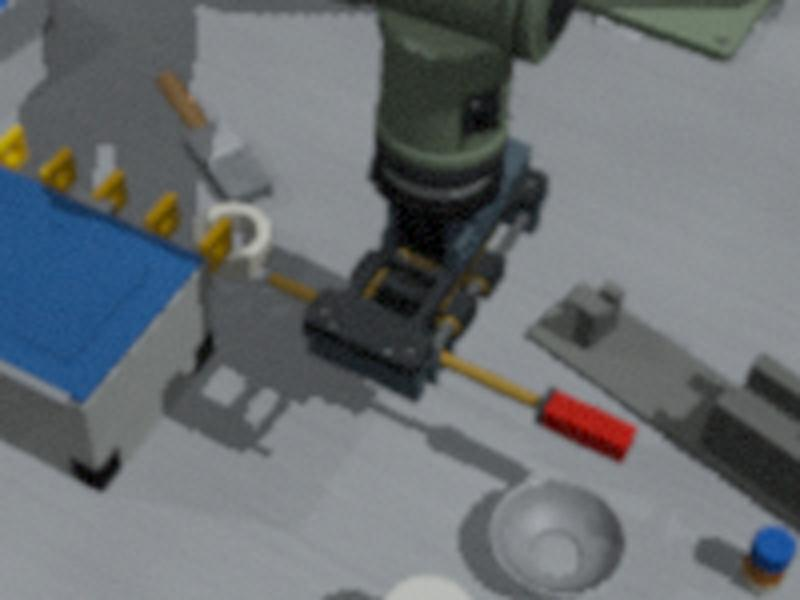

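The top crop shows the rod nose at (362,268), almost in line with the eyes (440,268) to (725,262). The scene crop shows the bar level, with its grip at (590,428). Next I'll measure the offsets to sub-pixel accuracy.

```bash
cat > q.py <<'E'
from h import *
from m import blobs
v=V("top");w=V("scene")
st=env.state(); print(st["ee_pos"].round(1),st["ee_rot"].round(2)); P=np.array(st["ee_pos"])
a=np.radians(st["ee_rot"][2]); d=np.array([-np.cos(a),-np.sin(a),0]); G=P+[0,0,18.8]
def yel(v): # yellow/brass-ness: min(r,g)-b
    f=v.im.astype(float); return cv2.GaussianBlur(np.minimum(f[...,0],f[...,1])-f[...,2],(0,0),.6)
def cen(v,A,ofs,n):  # weighted offset of brass across image-normal line through projected points A
    Y=yel(v); out=[]
    p=v.proj(A); t=p[-1]-p[0]; t/=np.linalg.norm(t); nn=np.array([-t[1],t[0]])
    o=np.arange(-5,5.01,.25)
    for q in p:
        s=cv2.remap(Y.astype(np.float32),(q[0]+nn[0]*o)[None].astype(np.float32),(q[1]+nn[1]*o)[None].astype(np.float32),1)[0]
        s=np.clip(s-max(np.percentile(s,30),5),0,None); out.append((s@o/s.sum()) if s.sum()>40 else np.nan)
    return np.array(out),nn
for n,v_,rng in(("top",v,list(range(66,120,6))+list(range(-85,-70,5))),("scene",w,list(range(95,120,4))+list(range(-80,-35,6)))):
    A=np.array([G+d*s for s in rng]); o,nn=cen(v_,A,0,0)
    print(n,"n",nn.round(2),"off px",dict(zip(rng,o.round(2))))
    print("  px/mm x",(v_.proj(G+[10,0,0])-v_.proj(G)).round(2),"z",(v_.proj(G+[0,0,10])-v_.proj(G)).round(2))
for n,v_,roi in(("top",v,(270,150,370,210)),("scene",w,(170,145,245,195))):
    hs=cv2.cvtColor(v_.im,cv2.COLOR_RGB2HSV); m=cv2.inRange(hs,(16,110,60),(35,255,255))
    bs=sorted([c for c,s,_ in blobs(m,20,roi)],key=lambda c:c[0]*(1 if n=="top" else -1))
    for i,c in enumerate(bs):
        E=[582.8+.018*45*i,-102.8-45*i,95]; print(n,"eye",i+1,c.round(2),"resid",(c-v_.proj(E)[0]).round(2))
E
python3 q.py
```

```text
[583.1  62.   75.9] [179.9   -0.    90.94]
top n [-0.01 -1.  ] off px {66: np.float64(-0.54), 72: np.float64(-0.5), 78: np.float64(-0.52), 84: np.float64(-0.6), 90: np.float64(-0.53), 96: np.float64(-0.58), 102: np.float64(-0.65), 108: np.float64(-0.59), 114: np.float64(-0.52), -85: np.float64(-0.68), -80: np.float64(-0.7), -75: np.float64(-0.68)}
  px/mm x [[ 0.1  -3.85]] z [[-0.34 -0.83]]
scene n [-0.42  0.91] off px {95: np.float64(0.08), 99: np.float64(0.08), 103: np.float64(0.05), 107: np.float64(0.0), 111: np.float64(0.03), 115: np.float64(-0.03), 119: np.float64(nan), -80: np.float64(0.16), -74: np.float64(0.2), -68: np.float64(0.22), -62: np.float64(0.22), -56: np.float64(0.2), -50: np.float64(0.14), -44: np.float64(0.09), -38: np.float64(0.1)}
  px/mm x [[-1.9   2.58]] z [[ 0.21 -2.38]]
top eye 1 [279.22 186.9 ] resid [0.03 0.48]
top eye 2 [297.1  186.67] resid [0.14 0.41]
top eye 3 [315.11 186.43] resid [0.38 0.35]
top eye 4 [332.84 185.73] resid [ 0.34 -0.19]
top eye 5 [350.34 185.52] resid [ 0.07 -0.23]
scene eye 1 [233.91 180.37] resid [ 1.05 -0.76]
scene eye 2 [226.67 147.33] resid [  7.2  -27.62]
scene eye 3 [220.42 173.63] resid [13.96  4.67]
scene eye 4 [207.94 166.98] resid [14.13  3.84]
scene eye 5 [194.48 162.18] resid [12.97  4.71]
scene eye 6 [182.34 156.61] resid [12.8   4.65]
```

Run:
```python
from h import *
v=V("top")
f=v.im.astype(float); B=cv2.GaussianBlur(f[...,2]-f[...,0],(0,0),.7)  # blueness
def edge(line,r0,r1,cols,row=True):
    out=[]
    for c in cols:
        s=(B[r0:r1,c] if row else B[c,r0:r1]); g=np.abs(np.diff(s)); k=g.argmax(); lo,hi=max(k-2,0),k+3
        u=r0+.5+(g[lo:hi]@np.arange(lo,min(hi,len(g))))/g[lo:hi].sum(); out.append((c,u) if row else (u,c))
    X=np.array([v.onz(a,b,106) for a,b in out]); i,j=(1,0) if row else (0,1)
    m=np.ones(len(X),bool)
    for _ in range(4):
        p=np.polyfit(X[m,i],X[m,j],1); r=X[:,j]-np.polyval(p,X[:,i]); m=abs(r)<max(2*np.std(r[m]),.6)
    print(line,"slope deg",np.degrees(np.arctan(-p[0] if row else p[0])).round(2),"at mid",np.polyval(p,-193 if row else 673).round(1),"n",m.sum(),"sd",r[m].std().round(2)); 
edge("rear",120,134,range(284,344))
edge("front",170,184,[*range(282,308),*range(323,348)])
edge("left",270,283,range(134,172),False); edge("right",343,358,range(134,172),False)
hs=cv2.cvtColor(v.im,cv2.COLOR_RGB2HSV); Y=np.minimum(f[...,0],f[...,1])-f[...,2]; Y=np.clip(Y-25,0,None)
# eye row extent subpixel at half max
for c in(279,297,315,333,350):
    pr=Y[176:198,c-2:c+3].sum(1); pr=np.clip(pr,0,None); h=pr.max()/2; i=np.nonzero(pr>h)[0]; a,b=i[0],i[-1]
    a_=a-(pr[a]-h)/(pr[a]-pr[a-1]); b_=b+(pr[b]-h)/(pr[b]-pr[b+1])
    print(c,(176+a_).round(2),(176+b_).round(2),"x+15:",v.onz(c,176+a_,110)[0].round(1),"x-15(z80):",v.onz(c,176+b_,80)[0].round(1))
```

```text
rear slope deg 1.79 at mid 741.8 n 60 sd 0.14
front slope deg 1.68 at mid 602.9 n 36 sd 0.19
left slope deg 1.75 at mid -94.6 n 38 sd 0.18
right slope deg 1.92 at mid -284.0 n 38 sd 0.26
279 181.52 192.01 x+15: 592.1 x-15(z80): 571.3
297 180.89 191.63 x+15: 594.1 x-15(z80): 572.7
315 180.94 191.27 x+15: 594.4 x-15(z80): 574.0
333 179.51 190.4 x+15: 598.4 x-15(z80): 576.7
350 179.84 190.56 x+15: 597.9 x-15(z80): 576.6
```

Emit:
{"method": "send_rows", "body": {"motion": [{"tx":0,"ty":-0.014,"tz":-0.002,"rx":0,"ry":0,"rz":-0.025,"gripper":1},{"tx":-0.02,"ty":0,"tz":0,"rx":0,"ry":0,"rz":0,"gripper":1},{"tx":-0.02,"ty":0,"tz":0,"rx":0,"ry":0,"rz":0,"gripper":1},{"tx":-0.02,"ty":0,"tz":0,"rx":0,"ry":0,"rz":0,"gripper":1},{"tx":0,"ty":0,"tz":0,"rx":0,"ry":0,"rz":0,"gripper":1},{"tx":0,"ty":0,"tz":0,"rx":0,"ry":0,"rz":0,"gripper":1}]}}

```text
time_s: 13.45
ee_pos: [576.5, 31.7, 75.9]
ee_rot: [-180.0, -0.0, 91.7]
force: [0.2, -0.6, -1.6]
gripper_width: 8.5
gripper_force: 60.0
```

```bash
sed -i 's/n=="top" else -1))$/n=="top" else -1))\n    bs=[c for c in bs if c[1]>150]/; s/E=\[582.8+.018\*45\*i,-102.8-45\*i,95\]/E=[579.5+.0309*45*i,-102.1-45*i,95]/' q.py; python3 q.py
python3 - <<'E'
from h import *
a=V("top").im[165:205,235:365]; b=V("scene").im[150:215,170:300]
A=cv2.resize(a,None,fx=6,fy=6,interpolation=2); B=cv2.resize(b,None,fx=5,fy=5,interpolation=2)
c=np.zeros((A.shape[0]+B.shape[0],780,3),np.uint8); c[:A.shape[0]]=A; c[A.shape[0]:,:650]=B
cv2.imwrite("pics/c4.png",c[:,:,::-1])
E
```

```text
[576.5  32.1  75.9] [180.   -0.   91.7]
top n [-0.02 -1.  ] off px {66: np.float64(-0.66), 72: np.float64(-0.66), 78: np.float64(-0.65), 84: np.float64(-0.63), 90: np.float64(-0.55), 96: np.float64(-0.63), 102: np.float64(-0.7), 108: np.float64(-0.57), 114: np.float64(-0.61), -85: np.float64(-0.68), -80: np.float64(-0.71), -75: np.float64(-0.72)}
  px/mm x [[ 0.08 -3.86]] z [[-0.22 -0.8 ]]
scene n [-0.41  0.91] off px {95: np.float64(-0.08), 99: np.float64(-0.07), 103: np.float64(0.04), 107: np.float64(0.12), 111: np.float64(0.16), 115: np.float64(0.25), 119: np.float64(0.57), -80: np.float64(0.2), -74: np.float64(0.2), -68: np.float64(0.19), -62: np.float64(0.19), -56: np.float64(0.17), -50: np.float64(0.13), -44: np.float64(0.15), -38: np.float64(0.15)}
  px/mm x [[-1.92  2.51]] z [[ 0.14 -2.4 ]]
top eye 1 [279.25 187.02] resid [ 0.32 -0.67]
top eye 2 [297.06 186.67] resid [ 0.35 -0.63]
top eye 3 [315.12 186.47] resid [ 0.64 -0.44]
top eye 4 [332.81 185.82] resid [ 0.56 -0.7 ]
top eye 5 [350.65 185.29] resid [ 0.64 -0.84]
scene eye 1 [233.89 180.46] resid [ 0.13 -0.01]
scene eye 2 [220.15 173.57] resid [-0.1  -0.88]
scene eye 3 [207.8  166.94] resid [ 0.69 -1.66]
scene eye 4 [194.29 162.22] resid [-0.05 -0.68]
scene eye 5 [182.15 156.49] resid [ 0.24 -0.88]
```

View pics/c4.png

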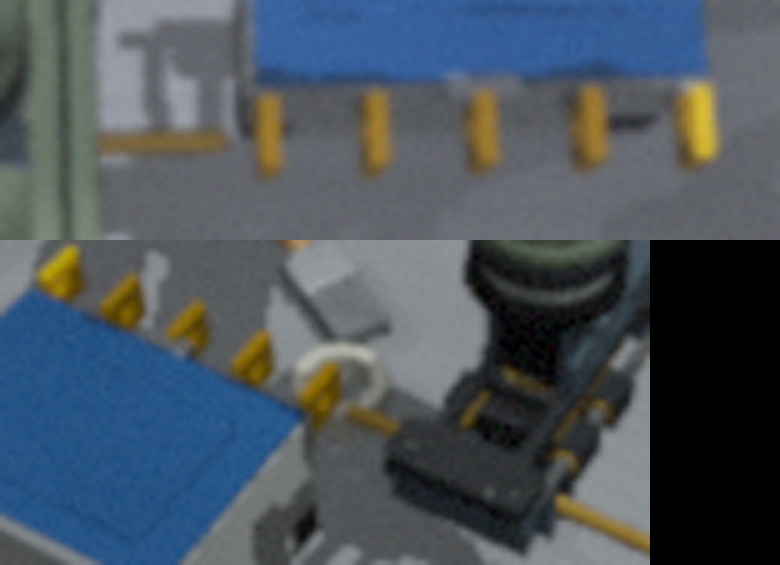

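The view shows the rod nose at crop (225,141) and eye 1 centred at crop row ~133, so the rod is about 2 mm too low in x. I'll shift it +2.2 mm and advance gently.

Emit:
{"method": "send_rows", "body": {"motion": [{"tx":0,"ty":0.0044,"tz":0,"rx":0,"ry":0,"rz":0,"gripper":1},{"tx":-0.01,"ty":0,"tz":0,"rx":0,"ry":0,"rz":0,"gripper":1},{"tx":-0.01,"ty":0,"tz":0,"rx":0,"ry":0,"rz":0,"gripper":1},{"tx":-0.008,"ty":0,"tz":0,"rx":0,"ry":0,"rz":0,"gripper":1},{"tx":-0.006,"ty":0,"tz":0,"rx":0,"ry":0,"rz":0,"gripper":1},{"tx":0,"ty":0,"tz":0,"rx":0,"ry":0,"rz":0,"gripper":1}]}}

```text
time_s: 14.45
ee_pos: [579.2, 14.6, 75.9]
ee_rot: [180.0, 0.0, 91.7]
force: [-1.2, 1.3, -1.6]
gripper_width: 8.8
gripper_force: 60.0
```

Emit:
{"method": "send_rows", "body": {"motion": [{"tx":-0.006,"ty":0,"tz":0,"rx":0,"ry":0,"rz":0,"gripper":1},{"tx":-0.006,"ty":0,"tz":0,"rx":0,"ry":0,"rz":0,"gripper":1},{"tx":-0.006,"ty":0,"tz":0,"rx":0,"ry":0,"rz":0,"gripper":1},{"tx":-0.006,"ty":0,"tz":0,"rx":0,"ry":0,"rz":0,"gripper":1},{"tx":0,"ty":0,"tz":0,"rx":0,"ry":0,"rz":0,"gripper":1},{"tx":0,"ty":0,"tz":0,"rx":0,"ry":0,"rz":0,"gripper":1}]}}

```text
time_s: 15.2
ee_pos: [579.5, 2.9, 75.9]
ee_rot: [180.0, 0.0, 91.7]
force: [0.4, -1.1, -1.7]
gripper_width: 8.6
gripper_force: 60.0
```

```bash
python3 q.py | head -5
python3 - <<'E'
from h import *
s=env.state(); print(s["force"],s["torque"])
E
```

```text
[579.5   3.   76. ] [1.800e+02 1.000e-02 9.169e+01]
top n [-0.02 -1.  ] off px {66: np.float64(nan), 72: np.float64(nan), 78: np.float64(-0.74), 84: np.float64(-0.64), 90: np.float64(-0.56), 96: np.float64(-0.46), 102: np.float64(-0.24), 108: np.float64(-0.37), 114: np.float64(-0.3), -85: np.float64(nan), -80: np.float64(-0.66), -75: np.float64(-0.74)}
  px/mm x [[ 0.05 -3.86]] z [[-0.1  -0.82]]
scene n [-0.41  0.91] off px {95: np.float64(-0.49), 99: np.float64(-2.23), 103: np.float64(-3.1), 107: np.float64(-2.39), 111: np.float64(-1.44), 115: np.float64(-0.54), 119: np.float64(-0.93), -80: np.float64(0.21), -74: np.float64(0.16), -68: np.float64(0.17), -62: np.float64(0.2), -56: np.float64(0.18), -50: np.float64(0.15), -44: np.float64(0.15), -38: np.float64(0.15)}
  px/mm x [[-1.96  2.46]] z [[ 0.06 -2.41]]
[-0.87330056  0.29560329 -3.07442924] [-0.16658146 -0.02417764 -0.10141708]
```

Emit:
{"method": "send_rows", "body": {"motion": [{"tx":-0.008,"ty":0,"tz":0,"rx":0,"ry":0,"rz":0,"gripper":1},{"tx":-0.008,"ty":0,"tz":0,"rx":0,"ry":0,"rz":0,"gripper":1},{"tx":-0.008,"ty":0,"tz":0,"rx":0,"ry":0,"rz":0,"gripper":1},{"tx":-0.008,"ty":0,"tz":0,"rx":0,"ry":0,"rz":0,"gripper":1},{"tx":-0.008,"ty":0,"tz":0,"rx":0,"ry":0,"rz":0,"gripper":1},{"tx":-0.008,"ty":0,"tz":0,"rx":0,"ry":0,"rz":0,"gripper":1},{"tx":-0.008,"ty":0,"tz":0,"rx":0,"ry":0,"rz":0,"gripper":1},{"tx":-0.008,"ty":0,"tz":0,"rx":0,"ry":0,"rz":0,"gripper":1},{"tx":0,"ty":0,"tz":0,"rx":0,"ry":0,"rz":0,"gripper":1},{"tx":0,"ty":0,"tz":0,"rx":0,"ry":0,"rz":0,"gripper":1}]}}

```text
time_s: 16.6
ee_pos: [580.4, -29.2, 75.9]
ee_rot: [-180.0, 0.0, 91.7]
force: [-1.2, -0.3, -3.2]
gripper_width: 8.6
gripper_force: 60.0
```

```bash
python3 n.py | grep -E "red|expect|^\["
python3 - <<'E'
from h import *
s=env.state(); print(s["force"],s["torque"])
E
```

```text
[580.4 -29.   75.9] [-1.7999e+02  1.0000e-02  9.1700e+01]
top expect tail/grip,grasp,nose [array([203., 187.]), array([250., 187.]), array([297., 188.])]
 red [199.  188.3] [193 185  13   7  80]
scene expect tail/grip,grasp,nose [array([295., 210.]), array([256., 191.]), array([220., 174.])]
 red [295.2 209.4] [285 202  22  16 179]
 red [398.4 287.4] [391 280  16  16 199]
[-0.19857228 -0.05968786 -2.64405324] [-0.23095725  0.05812063 -0.01954019]
```

Emit:
{"method": "send_rows", "body": {"motion": [{"tx":-0.008,"ty":0,"tz":0,"rx":0,"ry":0,"rz":0,"gripper":1},{"tx":-0.008,"ty":0,"tz":0,"rx":0,"ry":0,"rz":0,"gripper":1},{"tx":-0.008,"ty":0,"tz":0,"rx":0,"ry":0,"rz":0,"gripper":1},{"tx":-0.008,"ty":0,"tz":0,"rx":0,"ry":0,"rz":0,"gripper":1},{"tx":-0.008,"ty":0,"tz":0,"rx":0,"ry":0,"rz":0,"gripper":1},{"tx":-0.008,"ty":0,"tz":0,"rx":0,"ry":0,"rz":0,"gripper":1},{"tx":-0.008,"ty":0,"tz":0,"rx":0,"ry":0,"rz":0,"gripper":1},{"tx":-0.008,"ty":0,"tz":0,"rx":0,"ry":0,"rz":0,"gripper":1},{"tx":-0.008,"ty":0,"tz":0,"rx":0,"ry":0,"rz":0,"gripper":1},{"tx":-0.008,"ty":0,"tz":0,"rx":0,"ry":0,"rz":0,"gripper":1},{"tx":-0.007,"ty":0,"tz":0,"rx":0,"ry":0,"rz":0,"gripper":1},{"tx":0,"ty":0,"tz":0,"rx":0,"ry":0,"rz":0,"gripper":1}]}}

```text
time_s: 18.25
ee_pos: [581.6, -73.2, 75.9]
ee_rot: [-180.0, 0.0, 91.7]
force: [-2.2, -0.3, -1.4]
gripper_width: 8.7
gripper_force: 60.0
```

```bash
python3 n.py | grep -E "red|expect|^\["
python3 - <<'E'
from h import *
s=env.state(); print(s["force"],s["torque"])
E
```

```text
[581.7 -72.9  76. ] [-1.7999e+02  4.0000e-02  9.1690e+01]
top expect tail/grip,grasp,nose [array([220., 186.]), array([267., 187.]), array([315., 187.])]
 red [220.9 188. ] [211 185  21   7 146]
scene expect tail/grip,grasp,nose [array([280., 204.]), array([242., 185.]), array([207., 168.])]
 red [280.2 202.7] [270 196  21  15 173]
 red [398.4 287.4] [391 280  16  16 201]
[-2.57355488 -0.81907219 -2.30973772] [-0.38191332  0.22054155 -0.10218954]
```

Emit:
{"method": "send_rows", "body": {"motion": [{"tx":0,"ty":0,"tz":0,"rx":0,"ry":0,"rz":0,"gripper":-0.5},{"tx":0,"ty":0,"tz":0,"rx":0,"ry":0,"rz":0,"gripper":-0.5},{"tx":0,"ty":0,"tz":0,"rx":0,"ry":0,"rz":0,"gripper":-0.5},{"tx":0,"ty":0,"tz":0,"rx":0,"ry":0,"rz":0,"gripper":-0.5},{"tx":0,"ty":0,"tz":0,"rx":0,"ry":0,"rz":0,"gripper":-0.5},{"tx":0,"ty":0,"tz":-0.05,"rx":0,"ry":0,"rz":0,"gripper":-0.5},{"tx":0,"ty":0,"tz":-0.07,"rx":0,"ry":0,"rz":0,"gripper":-0.5},{"tx":0.08,"ty":0,"tz":0,"rx":0,"ry":0,"rz":0,"gripper":-0.5},{"tx":0.08,"ty":0,"tz":0,"rx":0,"ry":0,"rz":0,"gripper":-0.5},{"tx":0.08,"ty":0,"tz":0,"rx":0,"ry":0,"rz":0,"gripper":-0.5},{"tx":0,"ty":0,"tz":0,"rx":0,"ry":0,"rz":0,"gripper":-0.5}]}}

```text
time_s: 19.77
ee_pos: [578.0, 49.6, 136.0]
ee_rot: [180.0, -0.0, 91.9]
force: [-0.1, -0.9, 0.4]
gripper_width: 68.2
gripper_force: 0.0
```

```bash
python3 n.py | grep -E "red|expect|^\["
python3 - <<'E'
from h import *
w=V("scene"); w.save("s5.png",5,(170,130,320,240))
print(w.proj([[578,47,95],[578,47,89],[578,47,83]]))
E
```

```text
[578.2  46.8 135.9] [-1.800e+02  3.000e-02  9.168e+01]
top expect tail/grip,grasp,nose [array([168., 182.]), array([218., 183.]), array([269., 183.])]
scene expect tail/grip,grasp,nose [array([325., 208.]), array([282., 188.]), array([242., 169.])]
 red [283.2 206. ] [271 201  21  11 110]
 red [398.4 287.3] [391 280  16  16 201]
[[280.82980079 202.50458017]
 [280.72618089 203.92037188]
 [280.62355358 205.32260148]]
```

View pics/s5.png

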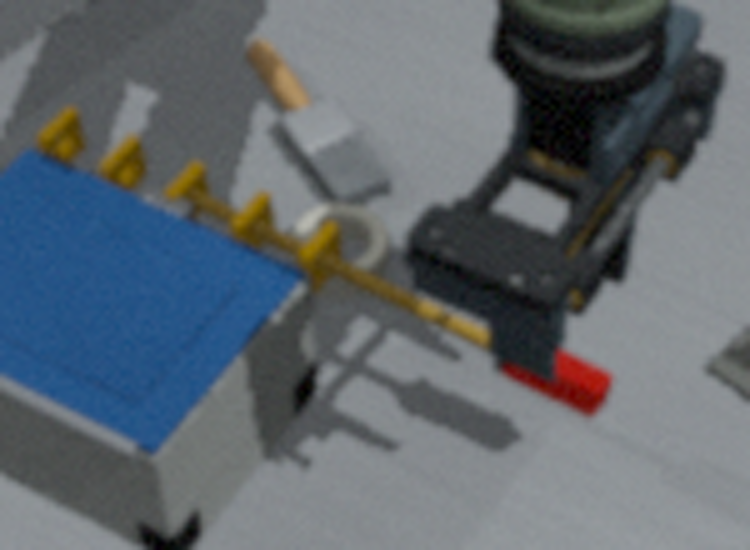

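The scene crop shows the rod running through eyes 1 to 3 with the lid flat. The red grip has sagged a few mm and sits under the open fingers. I'll go down and grip it.

Emit:
{"method": "send_rows", "body": {"motion": [{"tx":0,"ty":0,"tz":0.05,"rx":0,"ry":0,"rz":0,"gripper":-0.5},{"tx":0,"ty":0,"tz":0.05,"rx":0,"ry":0,"rz":0,"gripper":-0.5},{"tx":0,"ty":0,"tz":0.028,"rx":0,"ry":0,"rz":0,"gripper":-0.5},{"tx":0,"ty":0,"tz":0,"rx":0,"ry":0,"rz":0,"gripper":1},{"tx":0,"ty":0,"tz":0,"rx":0,"ry":0,"rz":0,"gripper":1},{"tx":0,"ty":0,"tz":0,"rx":0,"ry":0,"rz":0,"gripper":1},{"tx":0,"ty":0,"tz":0,"rx":0,"ry":0,"rz":0,"gripper":1},{"tx":0,"ty":0,"tz":0,"rx":0,"ry":0,"rz":0,"gripper":1},{"tx":0,"ty":0,"tz":0,"rx":0,"ry":0,"rz":0,"gripper":1},{"tx":0,"ty":0,"tz":0,"rx":0,"ry":0,"rz":0,"gripper":1},{"tx":0,"ty":0,"tz":0,"rx":0,"ry":0,"rz":0,"gripper":1}], "grip_force": 30}}

```text
time_s: 21.35
ee_pos: [577.7, 47.5, 71.9]
ee_rot: [-179.9, -0.0, 91.7]
force: [-2.9, 0.7, 1.5]
gripper_width: 20.2
gripper_force: 30.0
```

```bash
python3 n.py | grep -E "red|expect|^\["
python3 - <<'E'
from h import *
s=env.state(); print(s["force"],s["torque"],s["gripper_width"],s["gripper_force"])
E
```

```text
[577.8  47.5  71.8] [-1.7995e+02 -1.0000e-02  9.1660e+01]
top expect tail/grip,grasp,nose [array([173., 188.]), array([220., 188.]), array([267., 189.])]
scene expect tail/grip,grasp,nose [array([322., 223.]), array([281., 204.]), array([243., 185.])]
 red [287.2 207.8] [285 203   6  11  49]
 red [398.4 287.4] [391 280  16  16 200]
[-2.98189166  1.48112629  2.37297069] [-0.01997675  0.39435027 -0.40369455] 19.802553813349547 29.98707264661789
```

Emit:
{"method": "send_rows", "body": {"motion": [{"tx":0,"ty":-0.001,"tz":-0.004,"rx":0,"ry":0.025,"rz":0,"gripper":1},{"tx":0,"ty":0,"tz":-0.004,"rx":0,"ry":0.025,"rz":0,"gripper":1},{"tx":0,"ty":0,"tz":0,"rx":0,"ry":0,"rz":0,"gripper":1},{"tx":0,"ty":0,"tz":0,"rx":0,"ry":0,"rz":0,"gripper":1}]}}

```text
time_s: 22.0
ee_pos: [577.9, 47.1, 75.9]
ee_rot: [180.0, -1.5, 91.7]
force: [-1.5, -0.0, -0.7]
gripper_width: 20.0
gripper_force: 30.0
```

Emit:
{"method": "send_rows", "body": {"motion": [{"tx":-0.008,"ty":0,"tz":0,"rx":0,"ry":0,"rz":0,"gripper":1},{"tx":-0.008,"ty":0,"tz":0,"rx":0,"ry":0,"rz":0,"gripper":1},{"tx":-0.008,"ty":0,"tz":0,"rx":0,"ry":0,"rz":0,"gripper":1},{"tx":0,"ty":0,"tz":0,"rx":0,"ry":0,"rz":0,"gripper":1}]}}

```text
time_s: 22.5
ee_pos: [578.1, 35.0, 75.8]
ee_rot: [180.0, -1.5, 91.7]
force: [-2.8, 2.1, 2.6]
gripper_width: 19.5
gripper_force: 30.0
```

```bash
python3 n.py | grep -E "red|expect|^\["
python3 - <<'E'
from h import *
s=env.state(); print(s["force"],s["torque"],s["gripper_width"],s["gripper_force"])
E
```

```text
[578.1  35.   75.8] [179.99  -1.46  91.69]
top expect tail/grip,grasp,nose [array([177., 187.]), array([225., 188.]), array([272., 188.])]
scene expect tail/grip,grasp,nose [array([318., 220.]), array([277., 201.]), array([239., 183.])]
 red [283.1 204.7] [281 200   6  11  50]
 red [398.4 287.4] [391 280  16  16 202]
[-2.10473178  0.09670076  2.95474799] [-0.15192426  0.32827982 -0.38639926] 19.751523654421263 29.99472677707672
```

Emit:
{"method": "send_rows", "body": {"motion": [{"tx":0,"ty":-0.001,"tz":-0.002,"rx":0,"ry":0,"rz":0,"gripper":1},{"tx":-0.008,"ty":0,"tz":-0.0002,"rx":0,"ry":0,"rz":0,"gripper":1},{"tx":-0.008,"ty":0,"tz":-0.0002,"rx":0,"ry":0,"rz":0,"gripper":1},{"tx":-0.008,"ty":0,"tz":-0.0002,"rx":0,"ry":0,"rz":0,"gripper":1},{"tx":-0.008,"ty":0,"tz":-0.0002,"rx":0,"ry":0,"rz":0,"gripper":1},{"tx":-0.008,"ty":0,"tz":-0.0002,"rx":0,"ry":0,"rz":0,"gripper":1},{"tx":0,"ty":0,"tz":0,"rx":0,"ry":0,"rz":0,"gripper":1}]}}

```text
time_s: 23.52
ee_pos: [578.3, 14.5, 76.8]
ee_rot: [180.0, -1.4, 91.7]
force: [-1.9, 0.7, 3.2]
gripper_width: 19.5
gripper_force: 30.0
```

Emit:
{"method": "send_rows", "body": {"motion": [{"tx":-0.008,"ty":0,"tz":-0.0002,"rx":0,"ry":0,"rz":0,"gripper":1},{"tx":-0.008,"ty":0,"tz":-0.0002,"rx":0,"ry":0,"rz":0,"gripper":1},{"tx":-0.008,"ty":0,"tz":-0.0002,"rx":0,"ry":0,"rz":0,"gripper":1},{"tx":-0.008,"ty":0,"tz":-0.0002,"rx":0,"ry":0,"rz":0,"gripper":1},{"tx":0,"ty":0,"tz":0,"rx":0,"ry":0,"rz":0,"gripper":1},{"tx":0,"ty":0,"tz":0,"rx":0,"ry":0,"rz":0,"gripper":1}]}}

```text
time_s: 24.28
ee_pos: [578.7, 2.8, 77.4]
ee_rot: [180.0, -1.9, 91.5]
force: [-2.7, 13.1, 6.0]
gripper_width: 19.9
gripper_force: 30.0
```

Emit:
{"method": "send_rows", "body": {"motion": [{"tx":0.01,"ty":0,"tz":0,"rx":0,"ry":0,"rz":0,"gripper":1},{"tx":0.008,"ty":0,"tz":0,"rx":0,"ry":0,"rz":0,"gripper":1},{"tx":0,"ty":0,"tz":0,"rx":0,"ry":0,"rz":0,"gripper":1}]}}

```text
time_s: 24.65
ee_pos: [578.3, 7.4, 76.6]
ee_rot: [-180.0, -1.4, 91.7]
force: [-1.7, -2.8, 1.5]
gripper_width: 19.3
gripper_force: 30.0
```

```bash
cat > r.py <<'E'
from h import *
exec(open('q.py').read().split("for n,v_,rng")[0].replace("from m import blobs",""))
s=env.state(); print(s["force"].round(1),s["torque"].round(2))
# reference line: hole axis model, apparent; along y between rod parts
L=lambda y:np.array([579.9-.0309*(y+102.1),y,95.])
def fit(v_,ys):
    o,nn=cen(v_,np.array([L(y) for y in ys]),0,0); k=~np.isnan(o); p=np.polyfit(np.array(ys)[k],o[k],1); r=o[k]-np.polyval(p,np.array(ys)[k])
    return o.round(2),p
y1=P[1]
ys=list(np.arange(-90,y1-46,4)); o,p=fit(w,ys); print("scene rod left of eye1",ys[0],ys[-1],o,"slope px/100mm",(p[0]*100).round(2))
for rng in((-138,-112),(-183,-156),(-226,-202)):
    ys=list(np.arange(*rng,4)); print("top",rng,fit(v,ys)[0],"scene",fit(w,ys)[0])
E
python3 r.py
```

```text
[578.3   7.5  76.6] [-179.98   -1.43   91.7 ]
[-1.7 -3.7  1.9] [-0.58  0.12 -0.16]
scene rod left of eye1 -90.0 -42.0 [0.96 0.66  nan  nan  nan  nan  nan  nan  nan  nan  nan  nan  nan] slope px/100mm -7.5
top (-138, -112) [0.1  0.07 0.11 0.13 0.13 0.07 0.06] scene [-0.08  0.39  0.6   0.6   0.45  0.48  0.45]
top (-183, -156) [0.3  0.21 0.26 0.26 0.34 0.27 0.17] scene [-0.85 -0.27 -0.17 -0.01  0.06  0.17  0.27]
top (-226, -202) [0.46 0.42 0.44 0.42 0.43 0.37] scene [-0.11 -0.38 -0.54 -0.57 -0.35 -0.31]
```

Emit:
{"method": "send_rows", "body": {"motion": [{"tx":0,"ty":0,"tz":-0.0025,"rx":0,"ry":0.02,"rz":0,"gripper":1},{"tx":0,"ty":0,"tz":-0.0025,"rx":0,"ry":0.02,"rz":0,"gripper":1},{"tx":0,"ty":0,"tz":-0.0025,"rx":0,"ry":0.02,"rz":0,"gripper":1},{"tx":0,"ty":0,"tz":-0.0025,"rx":0,"ry":0.02,"rz":0,"gripper":1},{"tx":0,"ty":0,"tz":0,"rx":0,"ry":0,"rz":0,"gripper":1},{"tx":0,"ty":0,"tz":0,"rx":0,"ry":0,"rz":0,"gripper":1}]}}

```text
time_s: 25.5
ee_pos: [578.4, 8.2, 81.7]
ee_rot: [180.0, -3.9, 91.7]
force: [-0.3, -0.8, -3.4]
gripper_width: 20.1
gripper_force: 30.0
```

```bash
python3 r.py
```

```text
[578.4   8.2  81.7] [180.    -3.9   91.69]
[ 0.4  0.2 -2.6] [ 0.1  -0.05 -0.02]
scene rod left of eye1 -90.0 -38.0 [-1.01   nan   nan   nan   nan   nan   nan   nan   nan   nan   nan   nan
   nan   nan] slope px/100mm 0.56
top (-138, -112) [0.06 0.01 0.07 0.16 0.16 0.15 0.14] scene [-0.13  0.42  0.71  0.72  0.57  0.55  0.5 ]
top (-183, -156) [0.27 0.1  0.09 0.08 0.11 0.1  0.12] scene [-0.67  0.21  0.61  0.72  0.71  0.82  0.6 ]
top (-226, -202) [0.06 0.08 0.1  0.14 0.11 0.07] scene [0.08 0.25 0.24 0.14 0.17 0.02]r.py:7: RankWarning: Polyfit may be poorly conditioned
  o,nn=cen(v_,np.array([L(y) for y in ys]),0,0); k=~np.isnan(o); p=np.polyfit(np.array(ys)[k],o[k],1); r=o[k]-np.polyval(p,np.array(ys)[k])
```

Emit:
{"method": "send_rows", "body": {"motion": [{"tx":-0.008,"ty":0,"tz":-0.0005,"rx":0,"ry":0,"rz":0,"gripper":1},{"tx":-0.008,"ty":0,"tz":-0.0005,"rx":0,"ry":0,"rz":0,"gripper":1},{"tx":-0.008,"ty":0,"tz":-0.0006,"rx":0,"ry":0,"rz":0,"gripper":1},{"tx":-0.008,"ty":0,"tz":-0.0005,"rx":0,"ry":0,"rz":0,"gripper":1},{"tx":0,"ty":0,"tz":0,"rx":0,"ry":0,"rz":0,"gripper":1}]}}

```text
time_s: 26.22
ee_pos: [578.9, -8.4, 81.8]
ee_rot: [180.0, -3.9, 91.7]
force: [-0.9, 0.5, -1.9]
gripper_width: 20.0
gripper_force: 30.0
```

Emit:
{"method": "send_rows", "body": {"motion": [{"tx":-0.008,"ty":0,"tz":-0.0005,"rx":0,"ry":0,"rz":0,"gripper":1},{"tx":-0.008,"ty":0,"tz":-0.0005,"rx":0,"ry":0,"rz":0,"gripper":1},{"tx":-0.008,"ty":0,"tz":-0.0006,"rx":0,"ry":0,"rz":0,"gripper":1},{"tx":-0.008,"ty":0,"tz":-0.0005,"rx":0,"ry":0,"rz":0,"gripper":1},{"tx":-0.008,"ty":0,"tz":-0.0005,"rx":0,"ry":0,"rz":0,"gripper":1},{"tx":-0.008,"ty":0,"tz":-0.0005,"rx":0,"ry":0,"rz":0,"gripper":1},{"tx":-0.008,"ty":0,"tz":-0.0005,"rx":0,"ry":0,"rz":0,"gripper":1},{"tx":0,"ty":0,"tz":0,"rx":0,"ry":0,"rz":0,"gripper":1},{"tx":0,"ty":0,"tz":0,"rx":0,"ry":0,"rz":0,"gripper":1}]}}

```text
time_s: 27.35
ee_pos: [579.7, -36.5, 81.8]
ee_rot: [180.0, -3.8, 91.7]
force: [-1.0, -1.4, 0.4]
gripper_width: 19.3
gripper_force: 30.0
```

Emit:
{"method": "send_rows", "body": {"motion": [{"tx":-0.006,"ty":0,"tz":-0.0004,"rx":0,"ry":0,"rz":0,"gripper":1},{"tx":-0.006,"ty":0,"tz":-0.0004,"rx":0,"ry":0,"rz":0,"gripper":1},{"tx":-0.006,"ty":0,"tz":-0.0004,"rx":0,"ry":0,"rz":0,"gripper":1},{"tx":-0.006,"ty":0,"tz":-0.0004,"rx":0,"ry":0,"rz":0,"gripper":1},{"tx":-0.006,"ty":0,"tz":-0.0004,"rx":0,"ry":0,"rz":0,"gripper":1},{"tx":-0.006,"ty":0,"tz":-0.0004,"rx":0,"ry":0,"rz":0,"gripper":1},{"tx":0,"ty":0,"tz":0,"rx":0,"ry":0,"rz":0,"gripper":1},{"tx":0,"ty":0,"tz":0,"rx":0,"ry":0,"rz":0,"gripper":1}]}}

```text
time_s: 28.35
ee_pos: [580.2, -54.6, 81.8]
ee_rot: [180.0, -3.8, 91.7]
force: [-3.1, 0.1, 4.9]
gripper_width: 19.8
gripper_force: 30.0
```

Emit:
{"method": "send_rows", "body": {"motion": [{"tx":0,"ty":-0.001,"tz":-0.002,"rx":0,"ry":0,"rz":0,"gripper":1},{"tx":-0.004,"ty":0,"tz":-0.0003,"rx":0,"ry":0,"rz":0,"gripper":1},{"tx":-0.004,"ty":0,"tz":-0.0003,"rx":0,"ry":0,"rz":0,"gripper":1},{"tx":-0.004,"ty":0,"tz":-0.0003,"rx":0,"ry":0,"rz":0,"gripper":1},{"tx":0,"ty":0,"tz":0,"rx":0,"ry":0,"rz":0,"gripper":1},{"tx":0,"ty":0,"tz":0,"rx":0,"ry":0,"rz":0,"gripper":1}]}}

```text
time_s: 29.1
ee_pos: [579.9, -60.1, 82.6]
ee_rot: [-180.0, -3.9, 91.7]
force: [-0.2, 0.4, -2.4]
gripper_width: 19.7
gripper_force: 30.0
```

Emit:
{"method": "send_rows", "body": {"motion": [{"tx":-0.003,"ty":0,"tz":-0.0002,"rx":0,"ry":0,"rz":0,"gripper":1},{"tx":-0.003,"ty":0,"tz":-0.0002,"rx":0,"ry":0,"rz":0,"gripper":1},{"tx":0,"ty":0,"tz":0,"rx":0,"ry":0,"rz":0,"gripper":1},{"tx":0,"ty":0,"tz":0,"rx":0,"ry":0,"rz":0,"gripper":1}]}}

```text
time_s: 29.6
ee_pos: [580.0, -63.1, 82.7]
ee_rot: [180.0, -3.9, 91.7]
force: [0.1, -0.5, -3.2]
gripper_width: 19.6
gripper_force: 30.0
```

Emit:
{"method": "send_rows", "body": {"motion": [{"tx":-0.003,"ty":0,"tz":-0.0002,"rx":0,"ry":0,"rz":0,"gripper":1},{"tx":-0.003,"ty":0,"tz":-0.0002,"rx":0,"ry":0,"rz":0,"gripper":1},{"tx":0,"ty":0,"tz":0,"rx":0,"ry":0,"rz":0,"gripper":1},{"tx":0,"ty":0,"tz":0,"rx":0,"ry":0,"rz":0,"gripper":1}]}}

```text
time_s: 30.1
ee_pos: [580.0, -64.1, 82.8]
ee_rot: [-180.0, -4.1, 91.6]
force: [0.0, 8.0, -1.4]
gripper_width: 19.8
gripper_force: 30.0
```

Emit:
{"method": "send_rows", "body": {"motion": [{"tx":0,"ty":0,"tz":0,"rx":0,"ry":0,"rz":0,"gripper":-0.5},{"tx":0,"ty":0,"tz":0,"rx":0,"ry":0,"rz":0,"gripper":-0.5},{"tx":0,"ty":0,"tz":0,"rx":0,"ry":0,"rz":0,"gripper":-0.5},{"tx":0,"ty":0,"tz":0,"rx":0,"ry":0,"rz":0,"gripper":-0.5},{"tx":0,"ty":0,"tz":-0.04,"rx":0,"ry":0,"rz":0,"gripper":-0.5},{"tx":0,"ty":0,"tz":-0.08,"rx":0,"ry":0,"rz":0,"gripper":-0.5},{"tx":0,"ty":0,"tz":-0.1,"rx":0,"ry":0,"rz":0,"gripper":-0.5},{"tx":0,"ty":-0.1,"tz":-0.1,"rx":0,"ry":0,"rz":0,"gripper":-0.5},{"tx":0.1,"ty":-0.1,"tz":0,"rx":0,"ry":0,"rz":0,"gripper":-0.5},{"tx":0.1,"ty":-0.1,"tz":0,"rx":0,"ry":0,"rz":0,"gripper":-0.5},{"tx":0.1,"ty":-0.1,"tz":0,"rx":0,"ry":0,"rz":0,"gripper":-0.5},{"tx":0,"ty":0,"tz":0,"rx":0,"ry":0,"rz":0,"gripper":-0.5}]}}

```text
time_s: 31.6
ee_pos: [396.8, 52.1, 246.1]
ee_rot: [180.0, -3.9, 91.9]
force: [1.3, -0.5, 0.2]
gripper_width: 68.7
gripper_force: 0.0
```

Run:
```python
from h import *
v=V("top");w=V("scene")
a=cv2.resize(v.im[165:205,215:375],None,fx=4.8,fy=4.8,interpolation=2); b=cv2.resize(w.im[130:210,150:290],None,fx=4.8,fy=4.8,interpolation=2)
c=np.zeros((a.shape[0]+b.shape[0],768,3),np.uint8); c[:a.shape[0],:a.shape[1]]=a; c[a.shape[0]:,:b.shape[1]]=b
cv2.imwrite("pics/f.png",c[:,:,::-1]); print(env.state()["ee_pos"])
```

```text
[399.94814716  50.52446283 246.0044499 ]
```

View pics/f.png

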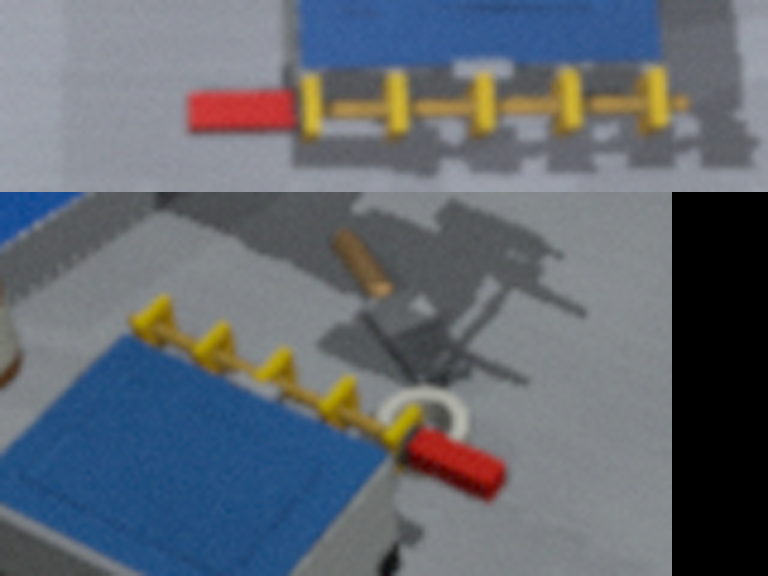

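The final view shows the rod through all five eyes. The collar is against eye 1 at crop (300,105), the nose is out past eye 5 at (687,102), and the lid is flat. I'm handing the job in.

```bash
python3 -c "
from workcell import env
print(env.job_done())"
```

```text
the job is handed in; nothing more can be done
None
```

The lid is shut and the bar is through all five eyes with its collar against the first; I moved none of the other things on purpose, but did not re-measure them. I handed the job in at about 32 s, and no verdict came back.

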